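# Roll a jam jar down its counter lane and register it on the stock plunger

### The arm

A 6-joint arm with a two-finger parallel gripper is mounted at the origin on the work surface. World frame = base frame: x ahead of the robot, y to its left, z up, the work surface at z = 0. Lengths are in m, angles in rad, forces in N, time in s.
With the tool pointing down it reaches from about 0.375 to 0.9 m from the base axis. Payload 3.1 kg.
Tool frame: the origin (TCP) lies where the fingers leave the gripper's body, on its centre line; the fingertips stand 73 mm ahead of it and the grasp point (between the pads) lies 54 mm ahead of it; z points along the fingers, y is the line along which they close (so a half turn about z gives the same grasp; the last joint's range is limited). The gripper opens to 85 mm and grips with 20 to 120 N. Pads are 22 mm wide; open, the fingers measure 114 mm over their backs; the gripper's body (76 mm by 85 mm) begins 54 mm behind the grasp point. The pads swing forward as they close: fully open they stand 13 mm farther back than shut.
Start: joints at [-0.178, 0.527, 1.433, -0, 1.181, -0.178], TCP at [0.625, 0, 0.304] pointing down, gripper open.
Joint ranges: [-3.08, 3.08], [-0.75, 2.2], [0.22, 2.44], [-1.43, 4.57], [0, 2.65], [-2.85, 2.85]. Speed limits (rad/s): [2.79, 2.79, 3.14, 3.14, 3.14, 3.14].

### API

Orientations are given as a unit quaternion [x, y, z, w].
In Python, from station import manip gives the robot as it stands.
- The arm moves only by the shell command python3 -m crank 'ROWS' [FORCE]. ROWS is JSON, a list of rows, each an object with "dp": the shift along the tool's x, y, z normalised to -1 to 1, where 1 is 50 cm, a list of three; "delta_rot": the turn, a rotation vector about the tool's x, y, z normalised to -1 to 1, where 1 is 2 pi rad, a list of three; "fingers": the opening, from -1 (shut) to 1 (fully open). A call has 1 to 12 rows; each row shifts and turns the commanded pose from where the row before left it, along the tool's axes as they then stand; what a row does not reach is not made up. A row lasts 1/12 s, in which the tool goes at most 41.7 mm and 7.16 degrees, less where a joint would pass 70% of its speed; a pose out of reach is approached as far as the arm can. A call with a number of a shift or a turn outside -1 to 1 is refused whole. A call with a gripper value outside its range is refused whole. The fingers move at their own pace and stop on an object; FORCE is the grip in N (left out, the last holds). Time passes only in rows, so rows that do not move let the fingers close. It gives the time, the measured TCP pose, the force, the opening and the grip force at its end, in the units of the state.
- manip.sense(): the state, without advancing time (a new reading comes with each control period).
- manip.snapshot(name): name is "scene" or "side" or "wrist"; returns (picture, depth): 400x640x3 uint8, red, green, blue; 400x640 float32, m along the optical axis (not along the pixel's ray), 0 where there is no reading.
- manip.camera_model(name): a dict with "fx", "fy", "cx", "cy" (pixels), "k1" (the pictures are not rectified: a ray, as slopes to the right and down, at radius r is drawn at 1 + k1 r^2 times it, then the intrinsics apply), "origin" and "attitude" of the camera in the world. Camera axes: x right, y up, looking along -z (the intrinsics and any distortion apply to the point x, -y, -z); pixel columns grow to the right and rows downward; lengths in m; the calibration is good to about 2 mm. A picture is of the moment at which its call begins: read the wrist's pose just before it. camera_model takes no time and is no camera call; for the wrist camera it gives the pose at the moment of the call.
- manip.sign_off(): hands the job in; it is judged then, once.
The state is a dict: "t": time; "q": joint angles; "qd": joint speeds; "tau": joint torques, N m; "tcp_pos": TCP position; "tool_rot": TCP orientation; "force": force on the tool from outside, world axes, zero at the start; "ft_torque": the same for the moment, N m; "finger_gap": opening from 0.0 (shut) to 1.0 (fully open); "gripper_force": force on a finger pad.
Only numpy, scipy, OpenCV 4.12 (cv2) and the standard library are available. Lean on these libraries where they do the work, as an engineer would, in place of code of your own. Each camera call takes 0.05 s, during which the arm holds its last target. There are 200 camera calls.

### The job

Take the bench scraper from its stand and, with its blade, gently roll the jam jar along the display lane until it drops into the bay at the end. Then, with the blade still behind the jar, lean on it lightly so that the jar pushes the sprung plunger fully in, hold it there for a second without crushing the jar (keep the push under 16 N), and ease off so the jar stays in the bay. Hang the scraper back in its stand and let go; touch the jar with nothing but the scraper and leave the other groceries alone.

Things in the scene. Friction and masses are not known exactly. Their poses are not given: they have to be found in the camera images.
- lane: Open wooden display lane, fixed. Origin on the counter under it; x = push direction along the lane, y across, z up. Floor 20 mm above the counter from x = -130 to +60 mm, then a 2 mm step down. Side walls 78 mm apart inside, 10 mm thick, 32 mm high above the counter, from x = -130 to +175 mm; end lip at x = -138 to -130 mm, 26 mm high.
- lane_step (a point): Middle of the step's upper edge, at lane x = 60 mm, 20 mm above the counter; axes as the lane. Beyond it is the bay, floor 18 mm above the counter. In its far end a grey stop block (76 mm wide, top 76 mm above the counter) with the plunger is clamped; where along the lane differs by 20 mm and is not measured: find it by feel or sight.
- jar_center (a point): Small amber jam jar with brass lid lying across the lane, free to roll: diameter 50, length 70 mm, about 0.18 kg. Point: its centre; y axis = its axle. The centre is 45 mm above the counter on the lane floor, 43 mm in the bay; dropped into the bay it is at lane x = 69.8 mm (against the step) or more.
- plunger (a joint): Sprung, oil-damped plunger in the stop block, moves along lane +x: 0 = out, 0.008 m = fully in, hard stop. Face: 28 mm disc at the jar's centre height; out, it stands at lane x = 99 to 119 mm. Needs 1.4 N to start, 7 N fully in, plus 1.2 N per 10 mm/s and up to 3 N rubbing of the jar: 10 to 13 N puts it fully in. Returns slowly, nudging the jar back.
- scraper_grip (a point): Bench scraper hanging blade down in its stand, 0.13 kg. Point: centre of its wooden handle, 26 mm thick (x), 110 mm long (y), 34 mm high (z). Centred under the handle is a flat steel blade 4 mm thick (x), 66 mm wide (y), its lower edge 69 mm below the point. x is the blade's normal; both faces are alike.
- stand: Wooden stand for the scraper, fixed. Origin: centre of underside. Base 75 (x) by 130 mm (y), 6 mm thick; two walls along y, 5 mm thick, 100 mm long, 60 mm high, 12 mm slot between (22 mm thick in all, less than the handle). The handle's underside rests on the walls, blade in the slot; handle centre then 77 mm above the counter over the origin.
- honey: Bystander: upright jar of honey, 60 mm across, 85 mm tall. Origin at its underside.
- tin: Bystander: upright tin, 72 mm across, 100 mm tall. Origin at its underside.
- loaf: Bystander: tin loaf 90 x 170 x 75 mm. Origin at its underside.
- jar: The same jam jar as a body; origin at its centre.
- scraper: The same scraper as a body; origin at the middle of the blade's lower edge.
Mind the look-alikes: they are no part of the job. Leave any blue or purple look-alike of the jar alone. Leave any green look-alike of the stand alone.

How it is judged:
By the outcome, as a careful person would: the job done as asked, in the order asked, and still so for the second after the job is handed in, with the robot touching nothing.
It also fails if it takes over 72 s, if anything falls off the work surface, if the arm or the gripper's body presses on something with over 40 N, if the wrist force passes 120 N, or if a joint passes its speed limit or range.

## Working session

There is one attempt and no reset: what is moved stays moved. The work goes in short steps, Python scripts to look and compute and a shell command to move; the robot and the scene stay as the last step left them, time stands still between calls to the robot, and variables do not carry over. Pictures are saved under pics/ and viewed, at most 10 in all, crops included, and the job is handed in when it is done.

```bash
ls; mkdir -p pics
python3 - <<'E'
from station import manip
import cv2,numpy as np
s=manip.sense();print(s)
ims=[]
for n in ("scene","side"):
    p,d=manip.snapshot(n);np.savez(f'pics/{n}0.npz',p=p,d=d);cv2.imwrite(f'pics/{n}0.png',p[...,::-1])
    print(n,manip.camera_model(n),(d>0).mean())
E
```

```text
pics
{'t': 0.0, 'q': array([-1.78489108e-01,  5.28484620e-01,  1.43390529e+00, -4.45969394e-06,
        1.18138717e+00, -1.78526874e-01]), 'qd': array([-0.00012171, -0.00018514, -0.00021664,  0.00098925, -0.00107027,
       -0.00052835]), 'tau': array([ 2.50220628e-04, -4.42344439e+01, -1.78024775e+01, -2.06930472e-04,
        8.36740597e-03,  2.24214921e-05]), 'tcp_pos': array([6.24441054e-01, 1.36170388e-04, 3.02921154e-01]), 'tool_rot': array([ 7.07092407e-01,  7.07120311e-01, -6.24598795e-04, -8.95993945e-04]), 'force': array([-0.03426541, -0.23938793, -0.8570306 ]), 'ft_torque': array([ 0.04902436, -0.02593009, -0.05859951]), 'gripper_force': 0.0, 'finger_gap': 0.9985592400511188}
scene {'fx': 436.6675798515696, 'fy': 436.6675798515696, 'cx': 327.01943085402695, 'cy': 202.9786600751039, 'k1': -0.0516305949801404, 'origin': array([1.20766883, 0.44376762, 0.84148659]), 'attitude': array([0.19025565, 0.35881382, 0.81425137, 0.41478927])} 0.9958828125
side {'fx': 438.8011061698047, 'fy': 438.8011061698047, 'cx': 320.7554970367419, 'cy': 196.4284499077584, 'k1': -0.025494780788394136, 'origin': array([ 0.13136363, -0.62079472,  0.89468774]), 'attitude': array([ 0.32872486, -0.09169526, -0.26993201,  0.9003714 ])} 0.99608203125
```

View pics/scene0.png

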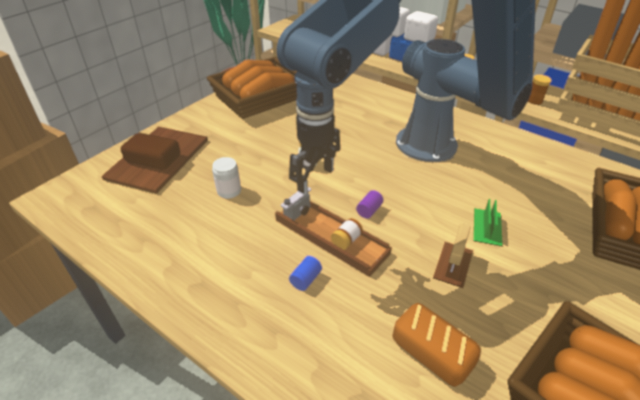

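View pics/side0.png

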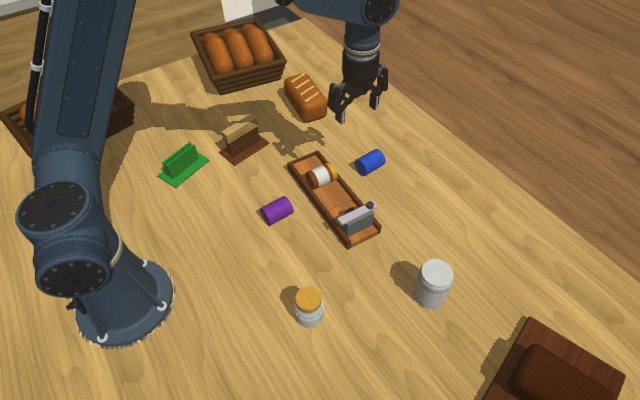

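The scene view shows the lane running from (290,205), the plunger end, to (385,255), with the jar at (346,234) and the scraper in its brown stand at (453,258). In the side view the lane runs from (305,160) to (362,235), the jar is at (321,176) and the stand at (243,142).

```bash
cat > h.py <<'E'
import numpy as np,cv2
from scipy.spatial.transform import Rotation as R
from station import manip
def rays(m,uv):
    uv=np.asarray(uv,float).reshape(-1,1,2)
    K=np.array([[m['fx'],0,m['cx']],[0,m['fy'],m['cy']],[0,0,1]])
    s=cv2.undistortPoints(uv,K,np.array([m['k1'],0,0,0.]))[:,0]
    c=np.c_[s[:,0],-s[:,1],-np.ones(len(s))]
    return R.from_quat(m['attitude']).apply(c)
def cloud(m,d):
    v,u=np.mgrid[0:400,0:640]
    r=rays(m,np.c_[u.ravel(),v.ravel()])
    P=m['origin']+r*d.reshape(-1,1)
    return P.reshape(400,640,3)
def plane(m,uv,z):
    r=rays(m,uv);return m['origin']+r*((z-m['origin'][2])/r[:,2])[:,None]
E
python3 - <<'E'
from h import *
out=[]
for n in ("scene","side"):
    f=np.load(f'pics/{n}0.npz');m=manip.camera_model(n);P=cloud(m,f['d']);p=f['p']
    hsv=cv2.cvtColor(p,cv2.COLOR_RGB2HSV)
    P=P.reshape(-1,3);c=p.reshape(-1,3)
    k=(P[:,0]>.3)&(P[:,0]<.95)&(abs(P[:,1])<.45)&(P[:,2]<.13)&(P[:,2]>-.02)
    P=P[k];c=c[k]
    tab=P[(P[:,2]<.008)];print(n,'table z',np.median(tab[:,2]),tab[:,2].std())
    im=np.zeros((450,450,3),np.uint8);hm=np.zeros((450,450),np.uint8)
    # up= +x, left=+y ; 2mm
    r=((.95-P[:,0])/.00145).astype(int).clip(0,449);q=((.45-P[:,1])/.002).astype(int).clip(0,449)
    o=np.argsort(P[:,2]);im[r[o],q[o]]=c[o][:,::-1];hm[r[o],q[o]]=(P[o,2]*2000).clip(0,255)
    im=np.hstack([im,cv2.applyColorMap(hm,cv2.COLORMAP_JET)])
    out.append(im[60:])
cv2.imwrite('pics/top.png',cv2.resize(np.vstack(out),(800,600)))
E
```

```text
scene table z 0.00019904463361919422 0.0018687488033997729
side table z 0.0001537788082724978 0.0018160150103517822
```

View pics/top.png

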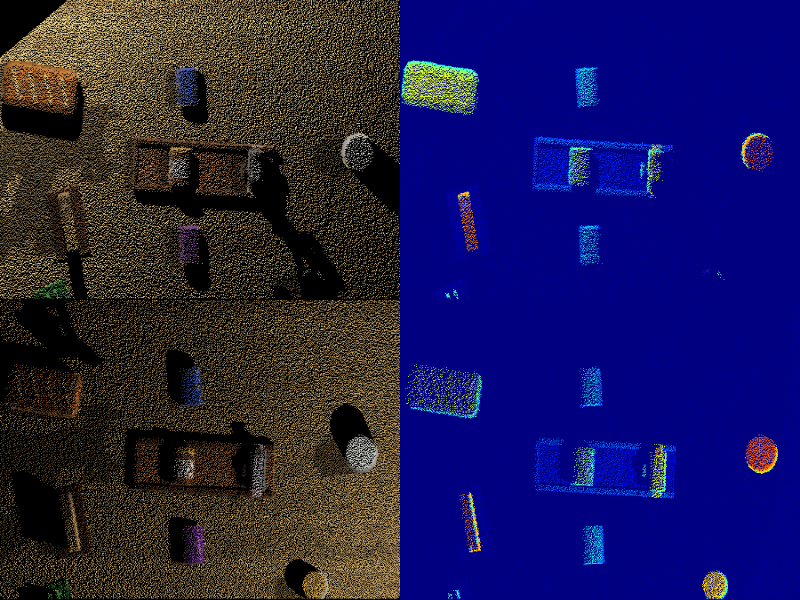

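The top-down maps show the lane at px (135..272,140..195), pointing to the right (−y), with the jar at (180,167), the block at (255,167) and the scraper handle at (468,222) turned a little. I'll fit these now.

```bash
cat > fit.py <<'E'
from h import *
def get(n,tag):
    f=np.load(f'pics/{n}{tag}.npz');P=cloud(manip.camera_model(n),f['d']).reshape(-1,3);return P,f['p'].reshape(-1,3)
def lane(P):
    k=(P[:,2]>.027)&(P[:,2]<.037)&(P[:,1]<.19)&(P[:,1]>-.2)&(P[:,0]>.56)&(P[:,0]<.76)
    return P[k]
for n in ("scene","side"):
    P,c=get(n,'0')
    W=lane(P)
    # walls: fit line each side, iterate
    # rough axis from minAreaRect
    (cx,cy),(w,h),a=cv2.minAreaRect(W[:,:2].astype(np.float32));print(n,'walls rect',cx,cy,w,h,a)
    hh=(P[:,2]>.088)&(P[:,2]<.10)&(P[:,1]>.2)&(P[:,1]<.35)&(P[:,0]>.5)&(P[:,0]<.72)
    H=P[hh];print('handle top',cv2.minAreaRect(H[:,:2].astype(np.float32)),H.mean(0),len(H))
    b=(P[:,2]>.070)&(P[:,2]<.082)&(P[:,1]<-.05)&(P[:,1]>-.2)&(P[:,0]>.56)&(P[:,0]<.76)
    B=P[b];print('block top',cv2.minAreaRect(B[:,:2].astype(np.float32)),B.mean(0),len(B))
    j=(P[:,2]>.05)&(P[:,2]<.08)&(P[:,1]<.1)&(P[:,1]>-.0)&(P[:,0]>.6)&(P[:,0]<.76)
    J=P[j];print('jar',cv2.minAreaRect(J[:,:2].astype(np.float32)),J.mean(0),J[:,2].max(),len(J))
E
python3 fit.py
```

```text
scene walls rect 0.6494252681732178 -0.009579062461853027 0.31131985783576965 0.1728721261024475 89.4919204711914
handle top ((0.500164806842804, 0.2992309629917145), (0.0, 0.0), 0.0) [0.50016482 0.29923095 0.08953356] 1
block top ((0.5755506753921509, -0.12406175583600998), (0.029466958716511726, 0.03127390146255493), 88.84823608398438) [ 0.57772501 -0.12188954  0.07553361] 69
jar ((0.6988030672073364, 0.028281603008508682), (0.07116592675447464, 0.020764131098985672), 4.942742824554443) [0.69761917 0.0284978  0.05132371] 0.05493373637820931 105
side walls rect 0.5797795057296753 -0.007707476615905762 0.24523624777793884 0.21910560131072998 49.18318176269531
handle top ((0.0, 0.0), (0.0, 0.0), 0.0) [nan nan nan] 0
block top ((0.5752423405647278, -0.13482174277305603), (0.029556650668382645, 0.030635332688689232), 83.42642211914062) [ 0.5717292  -0.13630769  0.07529241] 77
jar ((0.697501540184021, 0.018415872007608414), (0.022665705531835556, 0.06692397594451904), 89.45808410644531) [0.6943237  0.01969719 0.05101781] 0.05324238249135804 49fit.py:14: RuntimeWarning: Mean of empty slice.
  H=P[hh];print('handle top',cv2.minAreaRect(H[:,:2].astype(np.float32)),H.mean(0),len(H))
  ret = um.true_divide(
```

```bash
cat > fit.py <<'E'
from h import *
def get(n,tag):
    f=np.load(f'pics/{n}{tag}.npz');P=cloud(manip.camera_model(n),f['d']).reshape(-1,3);return P,f['p'].reshape(-1,3)
def box(P,x,y,z):
    k=np.ones(len(P),bool)
    for i,(a,b) in enumerate((x,y,z)): k&=(P[:,i]>a)&(P[:,i]<b)
    return P[k]
if __name__=='__main__':
  for n in ("scene","side"):
    P,c=get(n,'0')
    for nm,bx in dict(walls=((.48,.62),(-.2,.18),(.028,.036)),walls_noends=((.48,.62),(-.05,.10),(.028,.034)),handle=((.35,.53),(.2,.38),(.088,.1)),block=((.48,.62),(-.2,-.04),(.071,.08)),disc=((.5,.6),(-.15,-.04),(.034,.056)),jar=((.48,.62),(0,.1),(.055,.08))).items():
        W=box(P,*bx)
        print(n,nm,np.array(cv2.minAreaRect(W[:,:2].astype(np.float32))[0:2]).round(4).tolist(),round(cv2.minAreaRect(W[:,:2].astype(np.float32))[2],2),W.mean(0).round(4),W.min(0).round(4),W.max(0).round(4),len(W))
E
python3 fit.py
```

```text
scene walls [[0.5469, -0.0077], [0.3106, 0.1033]] 87.26 [0.5598 0.0045 0.0321] [ 0.4924 -0.1646  0.028 ] [0.6053 0.1495 0.036 ] 791
scene walls_noends [[0.5477, 0.0248], [0.1541, 0.1013]] 86.88 [0.5624 0.0274 0.0315] [ 0.4949 -0.0497  0.028 ] [0.6019 0.0996 0.034 ] 317
scene handle [[0.4445, 0.2968], [0.1106, 0.0264]] 11.7 [0.4485 0.2976 0.0944] [0.39   0.2746 0.0881] [0.5002 0.3195 0.0997] 387
scene block [[0.541, -0.1246], [0.1011, 0.0317]] 1.95 [ 0.5485 -0.1216  0.0756] [ 0.4904 -0.1405  0.0711] [ 0.5913 -0.1085  0.0798] 175
scene disc [[0.547, -0.0949], [0.0916, 0.1029]] 1.28 [ 0.5548 -0.1076  0.0446] [ 0.5003 -0.1455  0.034 ] [ 0.5928 -0.0425  0.056 ] 235
scene jar [[0.5493, 0.0457], [0.0469, 0.0739]] 87.66 [0.5534 0.0497 0.0661] [0.5127 0.0227 0.0552] [0.587  0.0702 0.0762] 422
side walls [[0.5465, -0.0119], [0.3118, 0.101]] 87.2 [ 0.5355 -0.0301  0.0317] [ 0.4903 -0.1689  0.028 ] [0.6028 0.1459 0.0359] 742
side walls_noends [[0.5482, 0.0252], [0.1538, 0.1006]] 86.95 [0.5366 0.0153 0.0315] [ 0.4955 -0.0495  0.028 ] [0.6022 0.0997 0.0339] 287
side handle [[0.4433, 0.2924], [0.1101, 0.0298]] 11.52 [0.4414 0.2897 0.0932] [0.3876 0.2682 0.0881] [0.4977 0.3156 0.0994] 292
side block [[0.5409, -0.1313], [0.0324, 0.1002]] 87.33 [ 0.5353 -0.1317  0.0755] [ 0.491  -0.1487  0.071 ] [ 0.5911 -0.1147  0.0798] 316
side disc [[0.5452, -0.0993], [0.1001, 0.0903]] 89.14 [ 0.5346 -0.1359  0.0453] [ 0.5003 -0.1497  0.0341] [ 0.5908 -0.0486  0.0559] 193
side jar [[0.5491, 0.0372], [0.0449, 0.0719]] 87.28 [0.5469 0.0328 0.0656] [0.5124 0.0156 0.0551] [0.5854 0.061  0.0739] 378
```

```bash
python3 -m crank '[{"dp":[0.0654,-0.04,0],"delta_rot":[0,0,0],"fingers":1},{"dp":[0.0654,-0.04,0],"delta_rot":[0,0,0],"fingers":1},{"dp":[0.0654,-0.04,0],"delta_rot":[0,0,0],"fingers":1},{"dp":[0.0654,-0.04,0],"delta_rot":[0,0,0],"fingers":1},{"dp":[0.0654,-0.04,0],"delta_rot":[0,0,0],"fingers":1},{"dp":[0.0654,-0.04,0],"delta_rot":[0,0,0],"fingers":1},{"dp":[0.0654,-0.04,0],"delta_rot":[0,0,0],"fingers":1},{"dp":[0.0654,-0.04,0],"delta_rot":[0,0,0],"fingers":1},{"dp":[0.0654,-0.04,0],"delta_rot":[0,0,0],"fingers":1}]'
python3 -m crank '[{"dp":[0,0,0],"delta_rot":[0,0,0.0198],"fingers":1},{"dp":[0,0,0],"delta_rot":[0,0,0.0198],"fingers":1},{"dp":[0,0,0],"delta_rot":[0,0,0.0198],"fingers":1},{"dp":[0,0,0],"delta_rot":[0,0,0.0198],"fingers":1},{"dp":[0,0,0],"delta_rot":[0,0,0.0198],"fingers":1},{"dp":[0,0,0],"delta_rot":[0,0,0.0198],"fingers":1},{"dp":[0,0,0],"delta_rot":[0,0,0.0198],"fingers":1},{"dp":[0,0,0],"delta_rot":[0,0,0.0198],"fingers":1},{"dp":[0,0,0],"delta_rot":[0,0,0.0198],"fingers":1},{"dp":[0,0,0],"delta_rot":[0,0,0.0198],"fingers":1},{"dp":[0,0,0],"delta_rot":[0,0,0.0198],"fingers":1},{"dp":[0,0,0],"delta_rot":[0,0,0],"fingers":1}]'
python3 - <<'E'
from h import *
s=manip.sense();Rt=R.from_quat(s['tool_rot']);print(s['t'],s['tcp_pos'],s['q'].round(3),Rt.as_matrix().round(3).tolist())
m=manip.camera_model('wrist');p,d=manip.snapshot('wrist')
np.savez('pics/wrist0.npz',p=p,d=d);cv2.imwrite('pics/wrist0.png',p[...,::-1]);print(m)
P=cloud(m,d).reshape(-1,3)
from fit import box
W=box(P,(.35,.53),(.2,.38),(.085,.1));print(cv2.minAreaRect(W[:,:2].astype(np.float32)),W.mean(0),len(W))
E
```

```text
t: 0.85
tcp_pos: [0.4435, 0.2956, 0.3036]
tool_rot: [0.707, 0.707, -0.0, -0.0]
force: [0.9, 0.3, -0.5]
finger_gap: 1.0
gripper_force: 0.0
t: 1.85
tcp_pos: [0.4447, 0.2942, 0.3035]
tool_rot: [0.995, 0.1, -0.0, 0.0]
force: [-0.4, -0.0, 0.2]
finger_gap: 1.003
gripper_force: 0.0
1.85 [0.44472596 0.29420508 0.30352735] [ 0.375  0.405  1.662 -0.     1.075  1.745] [[0.98, 0.199, -0.001], [0.199, -0.98, -0.0], [-0.001, 0.0, -1.0]]
{'fx': 315.20663413991537, 'fy': 315.20663413991537, 'cx': 315.4562547557581, 'cy': 197.5178839064965, 'k1': -0.04877696377659262, 'origin': array([0.52161242, 0.30969683, 0.37347448]), 'attitude': array([-0.12042772,  0.09788128, -0.62536031,  0.76474892])}
((0.44539308547973633, 0.2939116954803467), (0.10931001603603363, 0.02608739770948887), 11.624791145324707) [0.44891278 0.29454646 0.09385904] 3201
```

View pics/wrist0.png

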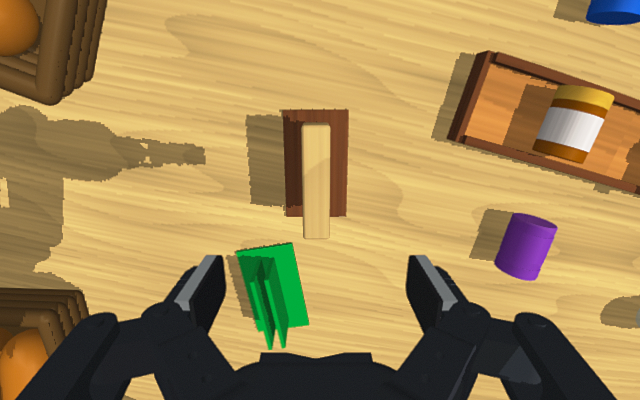

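The wrist view shows the handle centred at px (316,181) and aligned with the fingers. I'll go down and grip.

```bash
python3 -m crank '[{"dp":[0.0014,0.0005,0.06],"delta_rot":[0,0,0],"fingers":1},{"dp":[0,0,0.06],"delta_rot":[0,0,0],"fingers":1},{"dp":[0,0,0.06],"delta_rot":[0,0,0],"fingers":1},{"dp":[0,0,0.06],"delta_rot":[0,0,0],"fingers":1},{"dp":[0,0,0.06],"delta_rot":[0,0,0],"fingers":1},{"dp":[0,0,0.0165],"delta_rot":[0,0,0],"fingers":1},{"dp":[0,0,0.0165],"delta_rot":[0,0,0],"fingers":1},{"dp":[0,0,0.0165],"delta_rot":[0,0,0],"fingers":1},{"dp":[0,0,0],"delta_rot":[0,0,0],"fingers":1}]'
python3 -m crank '[{"dp":[0,0,0],"delta_rot":[0,0,0],"fingers":0},{"dp":[0,0,0],"delta_rot":[0,0,0],"fingers":-0.2},{"dp":[0,0,0],"delta_rot":[0,0,0],"fingers":-0.4},{"dp":[0,0,0],"delta_rot":[0,0,0],"fingers":-1},{"dp":[0,0,0],"delta_rot":[0,0,0],"fingers":-1},{"dp":[0,0,0],"delta_rot":[0,0,0],"fingers":-1},{"dp":[0,0,0],"delta_rot":[0,0,0],"fingers":-1},{"dp":[0,0,0],"delta_rot":[0,0,0],"fingers":-1}]' 100
```

```text
t: 2.65
tcp_pos: [0.4458, 0.2943, 0.1288]
tool_rot: [0.995, 0.101, -0.0, 0.0]
force: [-1.0, 0.5, 0.1]
finger_gap: 1.0
gripper_force: 0.0
t: 3.32
tcp_pos: [0.4462, 0.2944, 0.1301]
tool_rot: [0.995, 0.101, 0.001, -0.0]
force: [-0.8, -0.4, 5.7]
finger_gap: 0.293
gripper_force: 98.3
```

```bash
python3 -m crank '[{"dp":[0,0,-0.02],"delta_rot":[0,0,0],"fingers":-1},{"dp":[0,0,-0.04],"delta_rot":[0,0,0],"fingers":-1},{"dp":[0,0,-0.06],"delta_rot":[0,0,0],"fingers":-1},{"dp":[0,0,-0.06],"delta_rot":[0,0,0],"fingers":-1},{"dp":[0,0,-0.04],"delta_rot":[0,0,0],"fingers":-1},{"dp":[0,0,0],"delta_rot":[0,0,0],"fingers":-1}]'
python3 -m crank '[{"dp":[0.0106,0.0365,0],"delta_rot":[0,0,0],"fingers":-1},{"dp":[0.0212,0.073,0],"delta_rot":[0,0,0],"fingers":-1},{"dp":[0.0212,0.073,0],"delta_rot":[0,0,0],"fingers":-1},{"dp":[0.0212,0.073,0],"delta_rot":[0,0,0],"fingers":-1},{"dp":[0.0212,0.073,0],"delta_rot":[0,0,0],"fingers":-1},{"dp":[0.0212,0.073,0],"delta_rot":[0,0,0],"fingers":-1},{"dp":[0.0106,0.0365,0],"delta_rot":[0,0,0],"fingers":-1},{"dp":[0,0,0],"delta_rot":[0,0,0.0134],"fingers":-1},{"dp":[0,0,0],"delta_rot":[0,0,0.0134],"fingers":-1},{"dp":[0,0,0],"delta_rot":[0,0,0.0134],"fingers":-1},{"dp":[0,0,0],"delta_rot":[0,0,0],"fingers":-1},{"dp":[0,0,0],"delta_rot":[0,0,0],"fingers":-1}]'
python3 - <<'E'
from h import *
from fit import box
s=manip.sense();Rt=R.from_quat(s['tool_rot']);print(s['t'],s['tcp_pos'],s['force'],Rt.as_matrix().round(3).tolist())
for n in('wrist','scene','side'):
  m=manip.camera_model(n);p,d=manip.snapshot(n)
  np.savez(f'pics/{n}1.npz',p=p,d=d);cv2.imwrite(f'pics/{n}1.png',p[...,::-1])
  P=cloud(m,d).reshape(-1,3);x0,y0,z0=s['tcp_pos']
  for nm,bx in dict(walls=((.48,.62),(-.2,.18),(.028,.036)),jar=((.48,.62),(-.01,.085),(.055,.08)),disc=((.52,.58),(-.15,-.04),(.034,.056)),blade=((x0-.08,x0+.08),(y0-.02,y0+.02),(.112,.162))).items():
    W=box(P,*bx)
    if len(W)<5: print(n,nm,len(W));continue
    r=cv2.minAreaRect(W[:,:2].astype(np.float32));print(n,nm,np.round(r[0],4),np.round(r[1],4),round(r[2],2),W.mean(0).round(4),W.min(0).round(4),W.max(0).round(4),len(W))
E
```

```text
t: 3.82
tcp_pos: [0.4476, 0.2951, 0.2437]
tool_rot: [0.995, 0.101, 0.004, -0.001]
force: [1.4, 1.3, -1.6]
finger_gap: 0.293
gripper_force: 98.1
t: 4.82
tcp_pos: [0.5514, 0.0924, 0.2384]
tool_rot: [1.0, -0.024, -0.001, -0.0]
force: [-0.3, -0.3, -1.6]
finger_gap: 0.292
gripper_force: 98.1
4.8167 [0.55138951 0.09242592 0.23837903] [-0.31866791 -0.28836102 -1.60326607] [[0.999, -0.048, -0.002], [-0.048, -0.999, 0.0], [-0.002, 0.0, -1.0]]
wrist walls [ 0.5483 -0.0118] [0.3079 0.0983] 87.3 [ 0.5655 -0.0218  0.032 ] [ 0.494  -0.1678  0.028 ] [0.6041 0.1434 0.036 ] 6034
wrist jar [0.551 0.041] [0.0476 0.0704] 87.47 [0.5541 0.0423 0.0665] [0.5152 0.0161 0.055 ] [0.5871 0.0638 0.0725] 4503
wrist disc [ 0.5573 -0.1142] [0.0314 0.069 ] 61.2 [ 0.5504 -0.107   0.0466] [ 0.52   -0.1445  0.034 ] [ 0.58   -0.0937  0.056 ] 1575
wrist blade 0
scene walls [ 0.5462 -0.0064] [0.3108 0.1027] 86.73 [0.5598 0.0041 0.0321] [ 0.4914 -0.164   0.028 ] [0.6036 0.1506 0.0359] 790
scene jar [0.5491 0.0454] [0.0464 0.0722] 85.18 [0.5551 0.0486 0.0663] [0.5122 0.0217 0.0551] [0.5853 0.071  0.0738] 393
scene disc [ 0.5552 -0.1126] [0.0331 0.0679] 56.1 [ 0.5568 -0.1099  0.0459] [ 0.52   -0.1451  0.0341] [ 0.5797 -0.0908  0.0559] 181
scene blade [0.5485 0.0963] [0.0053 0.0679] 86.45 [0.5557 0.0959 0.1328] [0.5144 0.0917 0.1166] [0.5823 0.0977 0.1521] 134
side walls [ 0.5465 -0.0126] [0.3102 0.1   ] 87.27 [ 0.5357 -0.0313  0.0318] [ 0.4902 -0.1695  0.0281] [0.6027 0.1418 0.0359] 750
side jar [0.549  0.0371] [0.0459 0.0708] 86.78 [0.5468 0.0329 0.0652] [0.5134 0.015  0.0551] [0.5849 0.0619 0.0739] 386
side disc [ 0.5525 -0.1262] [0.0518 0.0561] 78.68 [ 0.5475 -0.1401  0.0465] [ 0.52   -0.1494  0.0342] [ 0.5769 -0.0957  0.056 ] 120
side blade [0.5485 0.0902] [0.0067 0.0666] 86.39 [0.5471 0.0902 0.1368] [0.5153 0.0856 0.1149] [0.5818 0.0956 0.1598] 272
```

View pics/wrist1.png

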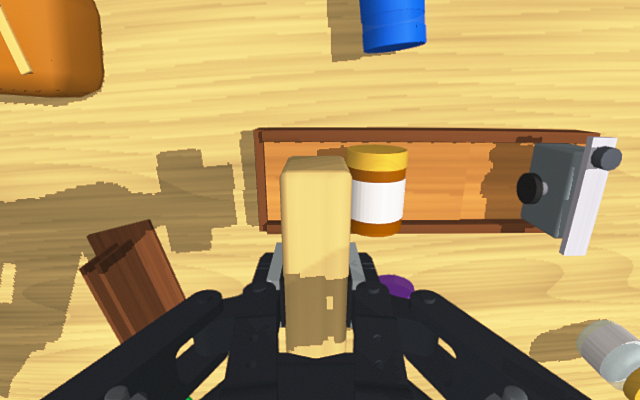

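The wrist view shows the blade behind the jar (377,190), centred in the lane and aligned. The plunger disc is at (530,188), about lane x 105 mm. Now I'll lower the blade and start rolling.

```bash
python3 -m crank '[{"dp":[0.004,0,0.03],"delta_rot":[0,0,0],"fingers":-1},{"dp":[0,0,0.05],"delta_rot":[0,0,0],"fingers":-1},{"dp":[0,0,0.05],"delta_rot":[0,0,0],"fingers":-1},{"dp":[0,0,0.027],"delta_rot":[0,0,0],"fingers":-1},{"dp":[0,0,0.01],"delta_rot":[0,0,0],"fingers":-1},{"dp":[0,0,0],"delta_rot":[0,0,0],"fingers":-1},{"dp":[0,0.01,0],"delta_rot":[0,0,0],"fingers":-1},{"dp":[0,0.01,0],"delta_rot":[0,0,0],"fingers":-1},{"dp":[0,0.01,0],"delta_rot":[0,0,0],"fingers":-1},{"dp":[0,0.005,0],"delta_rot":[0,0,0],"fingers":-1},{"dp":[0,0.005,0],"delta_rot":[0,0,0],"fingers":-1},{"dp":[0,0.005,0],"delta_rot":[0,0,0],"fingers":-1}]'
python3 -m crank '[{"dp":[0,0.005,0],"delta_rot":[0,0,0],"fingers":-1},{"dp":[0,0.005,0],"delta_rot":[0,0,0],"fingers":-1},{"dp":[0,0.005,0],"delta_rot":[0,0,0],"fingers":-1},{"dp":[0,0.005,0],"delta_rot":[0,0,0],"fingers":-1},{"dp":[0,0.005,0],"delta_rot":[0,0,0],"fingers":-1},{"dp":[0,0.005,0],"delta_rot":[0,0,0],"fingers":-1},{"dp":[0,0.005,0],"delta_rot":[0,0,0],"fingers":-1},{"dp":[0,0.005,0],"delta_rot":[0,0,0],"fingers":-1}]'
cat > jar.py <<'E'
from h import *
from fit import box
import sys
s=manip.sense();print(s['t'],s['tcp_pos'].round(4),s['force'].round(2),R.from_quat(s['tool_rot']).as_matrix().round(3).tolist())
t=sys.argv[1];m=manip.camera_model('wrist');p,d=manip.snapshot('wrist');cv2.imwrite(f'pics/w{t}.png',p[...,::-1])
P=cloud(m,d).reshape(-1,3);y0=s['tcp_pos'][1]
u=np.array([-.047,-.9989]);o=np.array([.5494,.0107])
print('tcp lane x',(s['tcp_pos'][:2]-o)@u)
for nm,bx in dict(jar=((.49,.61),(y0-.085,y0-.019),(.046,.074)),disc=((.53,.57),(-.15,-.06),(.034,.056))).items():
    W=box(P,*bx)
    if len(W)<9: print(nm,len(W));continue
    l=(W[:,:2]-o)@u;r=cv2.minAreaRect(W[:,:2].astype(np.float32));print(nm,np.round(r[0],4),np.round(r[1],4),round(r[2],2),'lane x',np.percentile(l,[1,50,99]).round(4),'topz',np.percentile(W[:,2],99).round(4),len(W))
E
python3 jar.py 2
```

```text
t: 5.97
tcp_pos: [0.5531, 0.0694, 0.1562]
tool_rot: [1.0, -0.025, 0.0, 0.0]
force: [-0.6, 0.4, -1.1]
finger_gap: 0.29
gripper_force: 98.1
t: 6.63
tcp_pos: [0.5519, 0.0497, 0.1556]
tool_rot: [1.0, -0.025, -0.0, 0.0]
force: [-1.0, -0.4, -2.1]
finger_gap: 0.292
gripper_force: 98.2
6.6333 [0.5519 0.0497 0.1556] [-1.   -0.42 -2.05] [[0.999, -0.05, -0.0], [-0.05, -0.999, -0.0], [-0.0, 0.0, -1.0]]
tcp lane x -0.03906917961866569
jar [0.5503 0.0142] [0.0334 0.0698] 87.74 lane x [-0.0197 -0.0038  0.0117] topz 0.0713 4693
disc [ 0.5501 -0.104 ] [0.0197 0.0408] 86.59 lane x [0.1057 0.1215 0.1239] topz 0.0558 2433
```

```bash
python3 -m crank '[{"dp":[0,0.005,0],"delta_rot":[0,0,0],"fingers":-1},{"dp":[0,0.005,0],"delta_rot":[0,0,0],"fingers":-1},{"dp":[0,0.005,0],"delta_rot":[0,0,0],"fingers":-1},{"dp":[0,0.005,0],"delta_rot":[0,0,0],"fingers":-1},{"dp":[0,0.005,0],"delta_rot":[0,0,0],"fingers":-1},{"dp":[0,0.005,0],"delta_rot":[0,0,0],"fingers":-1},{"dp":[0,0.005,0],"delta_rot":[0,0,0],"fingers":-1},{"dp":[0,0.005,0],"delta_rot":[0,0,0],"fingers":-1},{"dp":[0,0.005,0],"delta_rot":[0,0,0],"fingers":-1},{"dp":[0,0.005,0],"delta_rot":[0,0,0],"fingers":-1},{"dp":[0,0.005,0],"delta_rot":[0,0,0],"fingers":-1},{"dp":[0,0.005,0],"delta_rot":[0,0,0],"fingers":-1}]'
python3 jar.py 3
python3 -m crank '[{"dp":[0,0.005,0],"delta_rot":[0,0,0],"fingers":-1},{"dp":[0,0.005,0],"delta_rot":[0,0,0],"fingers":-1},{"dp":[0,0.005,0],"delta_rot":[0,0,0],"fingers":-1},{"dp":[0,0.005,0],"delta_rot":[0,0,0],"fingers":-1},{"dp":[0,0.005,0],"delta_rot":[0,0,0],"fingers":-1},{"dp":[0,0.005,0],"delta_rot":[0,0,0],"fingers":-1},{"dp":[0,0.005,0],"delta_rot":[0,0,0],"fingers":-1},{"dp":[0,0.005,0],"delta_rot":[0,0,0],"fingers":-1},{"dp":[0,0.005,0],"delta_rot":[0,0,0],"fingers":-1},{"dp":[0,0.004,0],"delta_rot":[0,0,0],"fingers":-1},{"dp":[0,0.004,0],"delta_rot":[0,0,0],"fingers":-1},{"dp":[0,0.003,0],"delta_rot":[0,0,0],"fingers":-1}]'
python3 jar.py 4
```

```text
t: 7.68
tcp_pos: [0.5504, 0.0197, 0.1557]
tool_rot: [1.0, -0.025, -0.0, -0.0]
force: [0.3, 0.1, -1.0]
finger_gap: 0.296
gripper_force: 98.3
7.6833 [0.5504 0.0197 0.1557] [ 0.28  0.07 -0.98] [[0.999, -0.05, -0.0], [-0.05, -0.999, 0.0], [-0.0, -0.0, -1.0]]
tcp lane x -0.00904938735485709
jar [ 0.5489 -0.0158] [0.0338 0.0695] 86.87 lane x [0.0103 0.0261 0.0415] topz 0.0714 4678
disc [ 0.5502 -0.1042] [0.0191 0.0404] 87.62 lane x [0.1058 0.1215 0.1237] topz 0.0559 2216
t: 8.73
tcp_pos: [0.549, -0.0083, 0.1557]
tool_rot: [1.0, -0.025, -0.0, 0.0]
force: [0.2, -0.8, -1.5]
finger_gap: 0.292
gripper_force: 98.3
8.7333 [ 0.549  -0.0083  0.1557] [ 0.21 -0.78 -1.51] [[0.999, -0.05, -0.0], [-0.05, -0.999, -0.0], [-0.0, 0.0, -1.0]]
tcp lane x 0.018961967597572016
jar [ 0.5476 -0.044 ] [0.0339 0.0695] 87.38 lane x [0.0383 0.0542 0.0695] topz 0.0714 4681
disc [ 0.5498 -0.0872] [0.04  0.054] 0.45 lane x [0.1059 0.1212 0.1235] topz 0.0559 1941
```

```bash
python3 -m crank '[{"dp":[0,0.003,0],"delta_rot":[0,0,0],"fingers":-1},{"dp":[0,0.003,0],"delta_rot":[0,0,0],"fingers":-1},{"dp":[0,0.003,0],"delta_rot":[0,0,0],"fingers":-1},{"dp":[0,0.003,0],"delta_rot":[0,0,0],"fingers":-1},{"dp":[0,0.002,0],"delta_rot":[0,0,0],"fingers":-1},{"dp":[0,0.002,0],"delta_rot":[0,0,0],"fingers":-1},{"dp":[0,0.002,0],"delta_rot":[0,0,0],"fingers":-1},{"dp":[0,0.002,0],"delta_rot":[0,0,0],"fingers":-1},{"dp":[0,0.002,0],"delta_rot":[0,0,0],"fingers":-1},{"dp":[0,0.002,0],"delta_rot":[0,0,0],"fingers":-1},{"dp":[0,0.002,0],"delta_rot":[0,0,0],"fingers":-1},{"dp":[0,0.002,0],"delta_rot":[0,0,0],"fingers":-1}]'
python3 -m crank '[{"dp":[0,0.002,0],"delta_rot":[0,0,0],"fingers":-1},{"dp":[0,0.002,0],"delta_rot":[0,0,0],"fingers":-1},{"dp":[0,0.002,0],"delta_rot":[0,0,0],"fingers":-1},{"dp":[0,0.002,0],"delta_rot":[0,0,0],"fingers":-1}]'
python3 jar.py 5
```

```text
t: 9.78
tcp_pos: [0.5483, -0.0221, 0.1557]
tool_rot: [1.0, -0.025, -0.0, 0.0]
force: [0.1, 0.1, -1.1]
finger_gap: 0.289
gripper_force: 98.3
t: 10.12
tcp_pos: [0.5481, -0.0261, 0.1557]
tool_rot: [1.0, -0.025, 0.0, 0.0]
force: [0.7, 0.4, -0.9]
finger_gap: 0.29
gripper_force: 98.3
10.1167 [ 0.5481 -0.0261  0.1557] [ 0.7   0.37 -0.86] [[0.999, -0.05, 0.0], [-0.05, -0.999, -0.0], [0.0, 0.0, -1.0]]
tcp lane x 0.03681912332777977
jar [ 0.5442 -0.0792] [0.0669 0.0731] 87.51 lane x [0.0573 0.0804 0.1229] topz 0.0693 7892
disc [ 0.5502 -0.099 ] [0.0292 0.04  ] 89.02 lane x [0.0959 0.1182 0.1234] topz 0.0559 1795
```

The top of the jar is now 2 mm lower, so it is in the bay. Next I'll close the gap and lean on it slowly.

```bash
python3 -m crank '[{"dp":[0,0.002,0],"delta_rot":[0,0,0],"fingers":-1},{"dp":[0,0.002,0],"delta_rot":[0,0,0],"fingers":-1},{"dp":[0,0.002,0],"delta_rot":[0,0,0],"fingers":-1},{"dp":[0,0.002,0],"delta_rot":[0,0,0],"fingers":-1},{"dp":[0,0.002,0],"delta_rot":[0,0,0],"fingers":-1},{"dp":[0,0.002,0],"delta_rot":[0,0,0],"fingers":-1},{"dp":[0,0.002,0],"delta_rot":[0,0,0],"fingers":-1},{"dp":[0,0.002,0],"delta_rot":[0,0,0],"fingers":-1},{"dp":[0,0.002,0],"delta_rot":[0,0,0],"fingers":-1},{"dp":[0,0.002,0],"delta_rot":[0,0,0],"fingers":-1},{"dp":[0,0.002,0],"delta_rot":[0,0,0],"fingers":-1},{"dp":[0,0.002,0],"delta_rot":[0,0,0],"fingers":-1}]'
python3 -m crank '[{"dp":[0,0.001,0],"delta_rot":[0,0,0],"fingers":-1},{"dp":[0,0.001,0],"delta_rot":[0,0,0],"fingers":-1},{"dp":[0,0.001,0],"delta_rot":[0,0,0],"fingers":-1},{"dp":[0,0.001,0],"delta_rot":[0,0,0],"fingers":-1}]'
python3 -m crank '[{"dp":[0,0.001,0],"delta_rot":[0,0,0],"fingers":-1},{"dp":[0,0.001,0],"delta_rot":[0,0,0],"fingers":-1},{"dp":[0,0.001,0],"delta_rot":[0,0,0],"fingers":-1},{"dp":[0,0.001,0],"delta_rot":[0,0,0],"fingers":-1}]'
python3 jar.py 6
```

```text
t: 11.17
tcp_pos: [0.5474, -0.0381, 0.1557]
tool_rot: [1.0, -0.025, -0.0, 0.0]
force: [-0.1, 0.2, -2.2]
finger_gap: 0.297
gripper_force: 98.3
t: 11.5
tcp_pos: [0.5473, -0.04, 0.1557]
tool_rot: [1.0, -0.025, -0.0, -0.0]
force: [0.2, -0.6, -1.2]
finger_gap: 0.294
gripper_force: 98.3
t: 11.83
tcp_pos: [0.5473, -0.042, 0.1557]
tool_rot: [1.0, -0.025, 0.0, 0.0]
force: [0.3, -0.2, -0.9]
finger_gap: 0.292
gripper_force: 98.3
11.8333 [ 0.5473 -0.042   0.1557] [ 0.28 -0.21 -0.94] [[0.999, -0.05, 0.0], [-0.05, -0.999, -0.0], [0.0, 0.0, -1.0]]
tcp lane x 0.05273961028419722
jar [ 0.5506 -0.0936] [0.0646 0.0867] 88.05 lane x [0.0727 0.1066 0.1303] topz 0.0733 9531
disc [ 0.5503 -0.1024] [0.0212 0.0403] 87.63 lane x [0.1029 0.1211 0.1231] topz 0.0559 1437
```

View pics/w6.png

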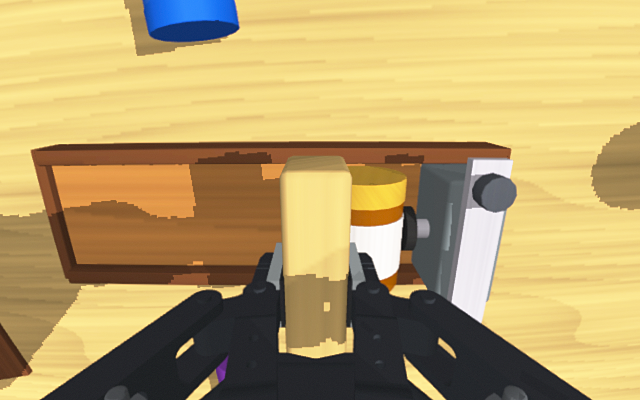

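The jar (377,220) is now about touching the plunger disc (408,228). I'll push in small steps and watch the force.

```bash
for i in 1; do python3 -m crank '[{"dp":[0,0.0008,0],"delta_rot":[0,0,0],"fingers":-1},{"dp":[0,0.0008,0],"delta_rot":[0,0,0],"fingers":-1},{"dp":[0,0.0008,0],"delta_rot":[0,0,0],"fingers":-1},{"dp":[0,0.0008,0],"delta_rot":[0,0,0],"fingers":-1},{"dp":[0,0.0008,0],"delta_rot":[0,0,0],"fingers":-1}]'
python3 -m crank '[{"dp":[0,0.0008,0],"delta_rot":[0,0,0],"fingers":-1},{"dp":[0,0.0008,0],"delta_rot":[0,0,0],"fingers":-1},{"dp":[0,0.0008,0],"delta_rot":[0,0,0],"fingers":-1},{"dp":[0,0.0008,0],"delta_rot":[0,0,0],"fingers":-1},{"dp":[0,0.0008,0],"delta_rot":[0,0,0],"fingers":-1}]'
python3 -m crank '[{"dp":[0,0.0008,0],"delta_rot":[0,0,0],"fingers":-1},{"dp":[0,0.0008,0],"delta_rot":[0,0,0],"fingers":-1},{"dp":[0,0.0008,0],"delta_rot":[0,0,0],"fingers":-1}]'
python3 -m crank '[{"dp":[0,0,0],"delta_rot":[0,0,0],"fingers":-1}]'
done | grep -E 't:|pos|force: \['
```

```text
t: 12.3
tcp_pos: [0.5472, -0.0438, 0.1557]
tool_rot: [1.0, -0.025, 0.0, -0.0]
force: [0.2, 1.7, -0.8]
t: 12.72
tcp_pos: [0.5471, -0.0455, 0.1557]
tool_rot: [1.0, -0.025, 0.0, -0.0]
force: [1.4, 4.2, -0.2]
t: 12.97
tcp_pos: [0.547, -0.0468, 0.1557]
tool_rot: [1.0, -0.025, 0.0, -0.0]
force: [0.6, 5.1, -0.7]
t: 13.05
tcp_pos: [0.547, -0.0468, 0.1557]
tool_rot: [1.0, -0.025, -0.0, -0.0]
force: [0.9, 5.8, -0.2]
```

```bash
(python3 -m crank '[{"dp":[0,0.0008,0],"delta_rot":[0,0,0],"fingers":-1},{"dp":[0,0.0008,0],"delta_rot":[0,0,0],"fingers":-1},{"dp":[0,0.0008,0],"delta_rot":[0,0,0],"fingers":-1},{"dp":[0,0.0008,0],"delta_rot":[0,0,0],"fingers":-1}]'
python3 -m crank '[{"dp":[0,0.0006,0],"delta_rot":[0,0,0],"fingers":-1},{"dp":[0,0.0006,0],"delta_rot":[0,0,0],"fingers":-1},{"dp":[0,0.0006,0],"delta_rot":[0,0,0],"fingers":-1}]'
python3 -m crank '[{"dp":[0,0.0005,0],"delta_rot":[0,0,0],"fingers":-1},{"dp":[0,0.0005,0],"delta_rot":[0,0,0],"fingers":-1}]'
python3 -m crank '[{"dp":[0,0,0],"delta_rot":[0,0,0],"fingers":-1}]') | grep -E 't:|pos|force: \['
```

```text
t: 13.38
tcp_pos: [0.5469, -0.0482, 0.1557]
tool_rot: [1.0, -0.025, 0.0, -0.001]
force: [1.0, 6.7, 0.6]
t: 13.63
tcp_pos: [0.5469, -0.0489, 0.1557]
tool_rot: [1.0, -0.025, 0.0, -0.001]
force: [1.4, 6.5, -0.5]
t: 13.8
tcp_pos: [0.5469, -0.0493, 0.1557]
tool_rot: [1.0, -0.025, 0.0, -0.001]
force: [1.3, 7.2, -0.4]
t: 13.88
tcp_pos: [0.5469, -0.0494, 0.1557]
tool_rot: [1.0, -0.025, 0.0, -0.001]
force: [2.6, 7.2, -0.3]
```

```bash
(python3 -m crank '[{"dp":[0,0.0005,0],"delta_rot":[0,0,0],"fingers":-1},{"dp":[0,0.0005,0],"delta_rot":[0,0,0],"fingers":-1},{"dp":[0,0.0005,0],"delta_rot":[0,0,0],"fingers":-1}]'
python3 -m crank '[{"dp":[0,0.0005,0],"delta_rot":[0,0,0],"fingers":-1},{"dp":[0,0.0005,0],"delta_rot":[0,0,0],"fingers":-1},{"dp":[0,0.0005,0],"delta_rot":[0,0,0],"fingers":-1}]'
python3 -m crank '[{"dp":[0,0,0],"delta_rot":[0,0,0],"fingers":-1}]'
python3 -m crank '[{"dp":[0,0,0],"delta_rot":[0,0,0],"fingers":-1}]') | grep -E 't:|pos|force: \['
```

```text
t: 14.13
tcp_pos: [0.5469, -0.05, 0.1557]
tool_rot: [1.0, -0.026, 0.0, -0.001]
force: [1.7, 6.8, 0.1]
t: 14.38
tcp_pos: [0.5468, -0.0506, 0.1557]
tool_rot: [1.0, -0.026, 0.0, -0.001]
force: [1.5, 7.8, -0.4]
t: 14.47
tcp_pos: [0.5468, -0.0506, 0.1557]
tool_rot: [1.0, -0.026, 0.0, -0.001]
force: [1.5, 7.5, 0.2]
t: 14.55
tcp_pos: [0.5468, -0.0506, 0.1557]
tool_rot: [1.0, -0.026, 0.0, -0.001]
force: [2.2, 8.1, -0.4]
```

```bash
(python3 -m crank '[{"dp":[0,0.0005,0],"delta_rot":[0,0,0],"fingers":-1},{"dp":[0,0.0005,0],"delta_rot":[0,0,0],"fingers":-1},{"dp":[0,0.0005,0],"delta_rot":[0,0,0],"fingers":-1}]'
python3 -m crank '[{"dp":[0,0,0],"delta_rot":[0,0,0],"fingers":-1}]'
python3 -m crank '[{"dp":[0,0.0005,0],"delta_rot":[0,0,0],"fingers":-1},{"dp":[0,0.0005,0],"delta_rot":[0,0,0],"fingers":-1}]'
python3 -m crank '[{"dp":[0,0,0],"delta_rot":[0,0,0],"fingers":-1}]') | grep -E 't:|pos|force: \['
```

```text
t: 14.8
tcp_pos: [0.5468, -0.0512, 0.1557]
tool_rot: [1.0, -0.026, 0.0, -0.001]
force: [2.1, 7.7, -0.2]
t: 14.88
tcp_pos: [0.5468, -0.0513, 0.1557]
tool_rot: [1.0, -0.026, 0.0, -0.001]
force: [1.8, 8.2, 0.2]
t: 15.05
tcp_pos: [0.5467, -0.0516, 0.1557]
tool_rot: [1.0, -0.026, 0.0, -0.001]
force: [1.8, 8.1, -0.0]
t: 15.13
tcp_pos: [0.5467, -0.0517, 0.1557]
tool_rot: [1.0, -0.026, 0.0, -0.001]
force: [1.4, 8.0, -0.4]
```

```bash
(python3 -m crank '[{"dp":[0,0.0005,0],"delta_rot":[0,0,0],"fingers":-1},{"dp":[0,0.0005,0],"delta_rot":[0,0,0],"fingers":-1},{"dp":[0,0.0005,0],"delta_rot":[0,0,0],"fingers":-1}]'
python3 -m crank '[{"dp":[0,0,0],"delta_rot":[0,0,0],"fingers":-1}]'
python3 -m crank '[{"dp":[0,0.0005,0],"delta_rot":[0,0,0],"fingers":-1},{"dp":[0,0.0005,0],"delta_rot":[0,0,0],"fingers":-1}]'
python3 -m crank '[{"dp":[0,0,0],"delta_rot":[0,0,0],"fingers":-1}]') | grep -E 't:|pos|force: \['
```

```text
t: 15.38
tcp_pos: [0.5467, -0.0523, 0.1557]
tool_rot: [1.0, -0.026, 0.0, -0.001]
force: [2.2, 8.6, -0.4]
t: 15.47
tcp_pos: [0.5467, -0.0523, 0.1557]
tool_rot: [1.0, -0.026, 0.0, -0.001]
force: [2.0, 9.0, -1.2]
t: 15.63
tcp_pos: [0.5467, -0.0525, 0.1557]
tool_rot: [1.0, -0.026, 0.0, -0.002]
force: [3.0, 10.2, 1.3]
t: 15.72
tcp_pos: [0.5467, -0.0525, 0.1557]
tool_rot: [1.0, -0.026, 0.0, -0.002]
force: [2.1, 10.6, 0.1]
```

The TCP has stalled and the force is climbing, so the plunger is at its hard stop. A touch more, then I'll hold.

```bash
(python3 -m crank '[{"dp":[0,0.0005,0],"delta_rot":[0,0,0],"fingers":-1}]'
python3 -m crank '[{"dp":[0,0,0],"delta_rot":[0,0,0],"fingers":-1}]'
python3 -m crank '[{"dp":[0,0,0],"delta_rot":[0,0,0],"fingers":-1},{"dp":[0,0,0],"delta_rot":[0,0,0],"fingers":-1},{"dp":[0,0,0],"delta_rot":[0,0,0],"fingers":-1},{"dp":[0,0,0],"delta_rot":[0,0,0],"fingers":-1},{"dp":[0,0,0],"delta_rot":[0,0,0],"fingers":-1}]') | grep -E 't:|pos|force: \['; python3 jar.py 7
```

```text
t: 15.8
tcp_pos: [0.5467, -0.0526, 0.1557]
tool_rot: [1.0, -0.026, 0.0, -0.002]
force: [2.6, 11.0, 0.2]
t: 15.88
tcp_pos: [0.5467, -0.0525, 0.1557]
tool_rot: [1.0, -0.026, 0.0, -0.002]
force: [3.1, 9.3, -0.3]
t: 16.3
tcp_pos: [0.5467, -0.0525, 0.1557]
tool_rot: [1.0, -0.026, 0.0, -0.002]
force: [2.9, 10.2, -0.8]
16.3 [ 0.5467 -0.0525  0.1557] [ 2.86 10.23 -0.82] [[0.999, -0.052, 0.0], [-0.052, -0.999, 0.003], [0.0, -0.003, -1.0]]
tcp lane x 0.06327953486702784
jar [ 0.5561 -0.0976] [0.0592 0.0896] 75.49 lane x [0.0828 0.1117 0.1321] topz 0.0733 8725
disc [ 0.5501 -0.1065] [0.0126 0.0403] 86.9 lane x [0.1115 0.1196 0.1232] topz 0.0559 896
```

View pics/w7.png

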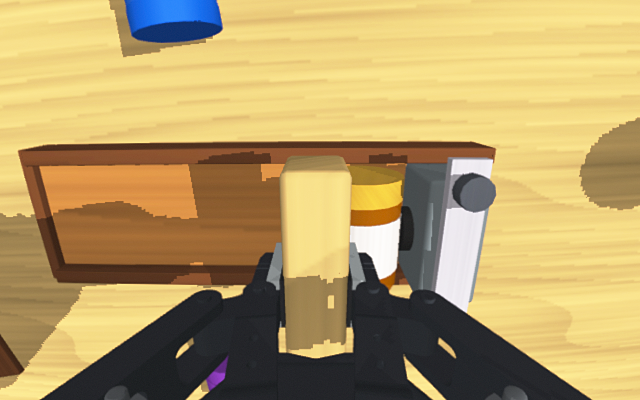

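The disc (405,228) is pressed back to the block. I'll add a little margin and hold it for over a second.

```bash
(python3 -m crank '[{"dp":[0,0.0004,0],"delta_rot":[0,0,0],"fingers":-1},{"dp":[0,0.0004,0],"delta_rot":[0,0,0],"fingers":-1},{"dp":[0,0,0],"delta_rot":[0,0,0],"fingers":-1}]'
python3 -m crank '[{"dp":[0,0,0],"delta_rot":[0,0,0],"fingers":-1},{"dp":[0,0,0],"delta_rot":[0,0,0],"fingers":-1},{"dp":[0,0,0],"delta_rot":[0,0,0],"fingers":-1}]'
python3 -m crank '[{"dp":[0,0,0],"delta_rot":[0,0,0],"fingers":-1},{"dp":[0,0,0],"delta_rot":[0,0,0],"fingers":-1},{"dp":[0,0,0],"delta_rot":[0,0,0],"fingers":-1},{"dp":[0,0,0],"delta_rot":[0,0,0],"fingers":-1},{"dp":[0,0,0],"delta_rot":[0,0,0],"fingers":-1},{"dp":[0,0,0],"delta_rot":[0,0,0],"fingers":-1},{"dp":[0,0,0],"delta_rot":[0,0,0],"fingers":-1},{"dp":[0,0,0],"delta_rot":[0,0,0],"fingers":-1},{"dp":[0,0,0],"delta_rot":[0,0,0],"fingers":-1},{"dp":[0,0,0],"delta_rot":[0,0,0],"fingers":-1},{"dp":[0,0,0],"delta_rot":[0,0,0],"fingers":-1},{"dp":[0,0,0],"delta_rot":[0,0,0],"fingers":-1}]'
python3 -m crank '[{"dp":[0,0,0],"delta_rot":[0,0,0],"fingers":-1},{"dp":[0,0,0],"delta_rot":[0,0,0],"fingers":-1}]') | grep -E 't:|pos|force: \['
```

```text
t: 16.6
tcp_pos: [0.5467, -0.0527, 0.1557]
tool_rot: [1.0, -0.026, 0.0, -0.002]
force: [3.1, 10.1, 1.3]
t: 16.85
tcp_pos: [0.5467, -0.0527, 0.1557]
tool_rot: [1.0, -0.026, 0.0, -0.002]
force: [2.3, 11.4, -0.1]
t: 17.85
tcp_pos: [0.5467, -0.0526, 0.1557]
tool_rot: [1.0, -0.026, 0.0, -0.002]
force: [3.2, 12.1, -0.1]
t: 18.02
tcp_pos: [0.5467, -0.0526, 0.1557]
tool_rot: [1.0, -0.026, 0.0, -0.002]
force: [2.5, 10.3, 0.2]
```

```bash
(python3 -m crank '[{"dp":[0,-0.001,0],"delta_rot":[0,0,0],"fingers":-1},{"dp":[0,-0.001,0],"delta_rot":[0,0,0],"fingers":-1},{"dp":[0,-0.001,0],"delta_rot":[0,0,0],"fingers":-1},{"dp":[0,-0.001,0],"delta_rot":[0,0,0],"fingers":-1},{"dp":[0,-0.001,0],"delta_rot":[0,0,0],"fingers":-1},{"dp":[0,-0.001,0],"delta_rot":[0,0,0],"fingers":-1},{"dp":[0,-0.001,0],"delta_rot":[0,0,0],"fingers":-1},{"dp":[0,-0.001,0],"delta_rot":[0,0,0],"fingers":-1},{"dp":[0,-0.001,0],"delta_rot":[0,0,0],"fingers":-1},{"dp":[0,-0.001,0],"delta_rot":[0,0,0],"fingers":-1},{"dp":[0,-0.001,0],"delta_rot":[0,0,0],"fingers":-1},{"dp":[0,-0.001,0],"delta_rot":[0,0,0],"fingers":-1}]'
python3 -m crank '[{"dp":[0,-0.001,0],"delta_rot":[0,0,0],"fingers":-1},{"dp":[0,-0.001,0],"delta_rot":[0,0,0],"fingers":-1},{"dp":[0,-0.001,0],"delta_rot":[0,0,0],"fingers":-1},{"dp":[0,-0.001,0],"delta_rot":[0,0,0],"fingers":-1},{"dp":[0,-0.001,0],"delta_rot":[0,0,0],"fingers":-1},{"dp":[0,-0.001,0],"delta_rot":[0,0,0],"fingers":-1},{"dp":[0,-0.001,0],"delta_rot":[0,0,0],"fingers":-1},{"dp":[0,-0.001,0],"delta_rot":[0,0,0],"fingers":-1},{"dp":[0,-0.001,0],"delta_rot":[0,0,0],"fingers":-1},{"dp":[0,-0.001,0],"delta_rot":[0,0,0],"fingers":-1},{"dp":[0,-0.001,0],"delta_rot":[0,0,0],"fingers":-1},{"dp":[0,-0.001,0],"delta_rot":[0,0,0],"fingers":-1}]'
python3 -m crank '[{"dp":[0,-0.001,0],"delta_rot":[0,0,0],"fingers":-1},{"dp":[0,-0.001,0],"delta_rot":[0,0,0],"fingers":-1},{"dp":[0,-0.001,0],"delta_rot":[0,0,0],"fingers":-1},{"dp":[0,-0.001,0],"delta_rot":[0,0,0],"fingers":-1},{"dp":[0,-0.002,0],"delta_rot":[0,0,0],"fingers":-1},{"dp":[0,-0.002,0],"delta_rot":[0,0,0],"fingers":-1},{"dp":[0,-0.002,0],"delta_rot":[0,0,0],"fingers":-1},{"dp":[0,-0.002,0],"delta_rot":[0,0,0],"fingers":-1}]') | grep -E 't:|pos|force: \['; python3 jar.py 8
```

```text
t: 19.02
tcp_pos: [0.5469, -0.049, 0.1556]
tool_rot: [1.0, -0.025, -0.0, 0.0]
force: [0.2, 0.9, -1.9]
t: 20.02
tcp_pos: [0.5473, -0.0428, 0.1557]
tool_rot: [1.0, -0.025, 0.0, 0.0]
force: [0.8, -1.0, -1.7]
t: 20.68
tcp_pos: [0.5475, -0.0367, 0.1557]
tool_rot: [1.0, -0.025, -0.0, 0.0]
force: [0.9, -0.6, -1.1]
20.6833 [ 0.5475 -0.0367  0.1557] [ 0.86 -0.57 -1.09] [[0.999, -0.05, -0.0], [-0.05, -0.999, -0.0], [-0.0, 0.0, -1.0]]
tcp lane x 0.047434991249552104
jar [ 0.5509 -0.0882] [0.0639 0.0871] 87.14 lane x [0.0679 0.1002 0.13  ] topz 0.0733 10835
disc [ 0.5502 -0.1028] [0.0206 0.0401] 87.72 lane x [0.1036 0.1223 0.1232] topz 0.0559 1407
```

View pics/w8.png

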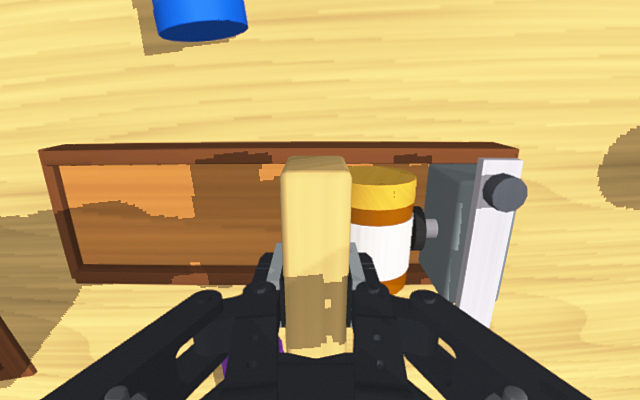

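The jar (383,225) stays against the disc and the blade has come away. I'll retreat, lift and return to the stand.

```bash
(python3 -m crank '[{"dp":[0,-0.01,0],"delta_rot":[0,0,0],"fingers":-1},{"dp":[0,-0.02,0],"delta_rot":[0,0,0],"fingers":-1},{"dp":[0,-0.02,0],"delta_rot":[0,0,0],"fingers":-1},{"dp":[0,-0.01,0],"delta_rot":[0,0,0],"fingers":-1},{"dp":[0,0,0],"delta_rot":[0,0,0],"fingers":-1},{"dp":[0,0,-0.02],"delta_rot":[0,0,0],"fingers":-1},{"dp":[0,0,-0.05],"delta_rot":[0,0,0],"fingers":-1},{"dp":[0,0,-0.05],"delta_rot":[0,0,0],"fingers":-1},{"dp":[0,0,-0.04],"delta_rot":[0,0,0],"fingers":-1},{"dp":[0,0,-0.016],"delta_rot":[0,0,0],"fingers":-1},{"dp":[0,0,0],"delta_rot":[0,0,0],"fingers":-1}]'
python3 -m crank '[{"dp":[-0.0131,-0.0328,0],"delta_rot":[0,0,0],"fingers":-1},{"dp":[-0.0262,-0.0657,0],"delta_rot":[0,0,0],"fingers":-1},{"dp":[-0.0262,-0.0657,0],"delta_rot":[0,0,0],"fingers":-1},{"dp":[-0.0262,-0.0657,0],"delta_rot":[0,0,0],"fingers":-1},{"dp":[-0.0262,-0.0657,0],"delta_rot":[0,0,0],"fingers":-1},{"dp":[-0.0262,-0.0657,0],"delta_rot":[0,0,0],"fingers":-1},{"dp":[-0.0262,-0.0657,0],"delta_rot":[0,0,0],"fingers":-1},{"dp":[-0.0262,-0.0657,0],"delta_rot":[0,0,0],"fingers":-1},{"dp":[-0.0262,-0.0657,0],"delta_rot":[0,0,0],"fingers":-1},{"dp":[-0.0131,-0.0328,0],"delta_rot":[0,0,0],"fingers":-1}]'
python3 -m crank '[{"dp":[0,0,0],"delta_rot":[0,0,-0.0134],"fingers":-1},{"dp":[0,0,0],"delta_rot":[0,0,-0.0134],"fingers":-1},{"dp":[0,0,0],"delta_rot":[0,0,-0.0134],"fingers":-1},{"dp":[0,0,0],"delta_rot":[0,0,0],"fingers":-1},{"dp":[0,0,0],"delta_rot":[0,0,0],"fingers":-1},{"dp":[0,0,0],"delta_rot":[0,0,0],"fingers":-1}]') | grep -E 't:|pos|force: \['
python3 - <<'E'
from h import *
from fit import box
s=manip.sense();print(s['tcp_pos'],R.from_quat(s['tool_rot']).as_matrix().round(4).tolist())
for n in('scene','side'):
  m=manip.camera_model(n);p,d=manip.snapshot(n);cv2.imwrite(f'pics/{n}2.png',p[...,::-1])
  P=cloud(m,d).reshape(-1,3)
  for nm,bx in dict(walls=((.35,.54),(.22,.37),(.045,.066)),blade=((.35,.54),(.22,.37),(.118,.16)),jar=((.48,.62),(-.1,-.02),(.055,.08))).items():
    W=box(P,*bx)
    if len(W)<5: print(n,nm,len(W));continue
    r=cv2.minAreaRect(W[:,:2].astype(np.float32));print(n,nm,np.round(r[0],4),np.round(r[1],4),round(r[2],2),W.mean(0).round(4),W.min(0).round(4),W.max(0).round(4),len(W))
E
```

```text
t: 21.65
tcp_pos: [0.5502, -0.0072, 0.2463]
tool_rot: [1.0, -0.025, 0.003, 0.001]
force: [-1.1, 0.5, -1.9]
t: 22.48
tcp_pos: [0.4437, 0.297, 0.2423]
tool_rot: [1.0, -0.024, -0.002, 0.0]
force: [0.2, 0.7, -1.3]
t: 22.98
tcp_pos: [0.4459, 0.294, 0.243]
tool_rot: [0.995, 0.1, -0.001, 0.0]
force: [-0.2, -0.4, -1.6]
[0.44588567 0.29395599 0.24297673] [[0.98, 0.1988, -0.0014], [0.1988, -0.98, -0.0006], [-0.0015, 0.0003, -1.0]]
scene walls [0.4428 0.2964] [0.1032 0.022 ] 11.72 [0.4505 0.2981 0.0596] [0.3939 0.2757 0.0455] [0.4951 0.3174 0.0634] 147
scene blade [0.4587 0.2989] [0.0359 0.0036] 12.41 [0.4731 0.302  0.1369] [0.4414 0.2937 0.1222] [0.4762 0.3045 0.1533] 21
scene jar [ 0.544  -0.0703] [0.0561 0.072 ] 87.96 [ 0.5469 -0.0629  0.0644] [ 0.5081 -0.0983  0.0552] [ 0.5797 -0.0417  0.0726] 357
side walls [0.4446 0.2925] [0.1032 0.0297] 11.67 [0.4427 0.2909 0.0549] [0.3925 0.2707 0.045 ] [0.4965 0.3168 0.0638] 313
side blade [0.4433 0.291 ] [0.0684 0.0093] 9.62 [0.4421 0.2913 0.14  ] [0.4099 0.2812 0.1196] [0.4766 0.301  0.1599] 248
side jar [ 0.5433 -0.0748] [0.0506 0.0711] 86.49 [ 0.5415 -0.0776  0.0641] [ 0.508  -0.0997  0.0551] [ 0.5794 -0.0486  0.0718] 426
```

View pics/side2.png

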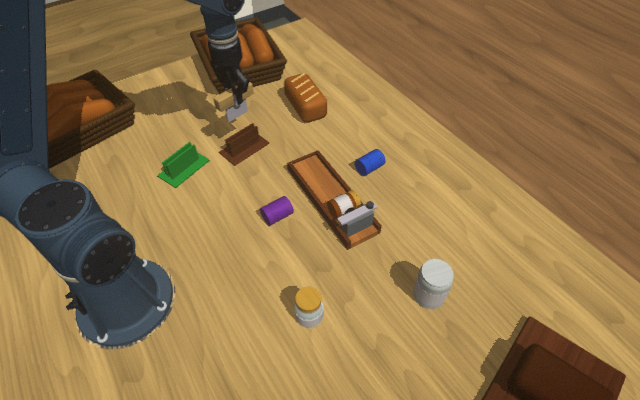

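The scraper hangs over the brown stand (243,142) and the jar is in the bay against the block (345,205). I'll lower it gently.

```bash
(python3 -m crank '[{"dp":[0,0,0.025],"delta_rot":[0,0,0],"fingers":-1},{"dp":[0,0,0.035],"delta_rot":[0,0,0],"fingers":-1},{"dp":[0,0,0.03],"delta_rot":[0,0,0],"fingers":-1},{"dp":[0,0,0.016],"delta_rot":[0,0,0],"fingers":-1},{"dp":[0,0,0],"delta_rot":[0,0,0],"fingers":-1},{"dp":[0,0,0.008],"delta_rot":[0,0,0],"fingers":-1},{"dp":[0,0,0.008],"delta_rot":[0,0,0],"fingers":-1},{"dp":[0,0,0.008],"delta_rot":[0,0,0],"fingers":-1},{"dp":[0,0,0],"delta_rot":[0,0,0],"fingers":-1}]'
) | grep -E 't:|pos|force: \['
```

```text
t: 23.83
tcp_pos: [0.4461, 0.2943, 0.1784]
tool_rot: [0.995, 0.101, -0.0, 0.0]
force: [-1.1, -0.2, -1.5]
```

```bash
(python3 -m crank '[{"dp":[0,0,0.015],"delta_rot":[0,0,0],"fingers":-1},{"dp":[0,0,0.015],"delta_rot":[0,0,0],"fingers":-1},{"dp":[0,0,0.015],"delta_rot":[0,0,0],"fingers":-1},{"dp":[0,0,0.015],"delta_rot":[0,0,0],"fingers":-1},{"dp":[0,0,0.015],"delta_rot":[0,0,0],"fingers":-1},{"dp":[0,0,0.008],"delta_rot":[0,0,0],"fingers":-1},{"dp":[0,0,0],"delta_rot":[0,0,0],"fingers":-1}]'
python3 -m crank '[{"dp":[0,0,0.004],"delta_rot":[0,0,0],"fingers":-1},{"dp":[0,0,0.004],"delta_rot":[0,0,0],"fingers":-1},{"dp":[0,0,0],"delta_rot":[0,0,0],"fingers":-1}]'
) | grep -E 't:|pos|force: \['
```

```text
t: 24.42
tcp_pos: [0.4455, 0.294, 0.1358]
tool_rot: [0.995, 0.101, -0.001, 0.0]
force: [-1.2, 0.5, -1.8]
t: 24.67
tcp_pos: [0.4462, 0.2943, 0.1331]
tool_rot: [0.995, 0.101, 0.0, -0.0]
force: [-0.4, -0.0, -0.9]
```

```bash
(python3 -m crank '[{"dp":[0,0,0.002],"delta_rot":[0,0,0],"fingers":-1},{"dp":[0,0,0.002],"delta_rot":[0,0,0],"fingers":-1},{"dp":[0,0,0],"delta_rot":[0,0,0],"fingers":-1}]'
python3 -m crank '[{"dp":[0,0,0.002],"delta_rot":[0,0,0],"fingers":-1},{"dp":[0,0,0],"delta_rot":[0,0,0],"fingers":-1}]'
) | grep -E 't:|pos|force: \['
```

```text
t: 24.92
tcp_pos: [0.4462, 0.2943, 0.1312]
tool_rot: [0.995, 0.101, 0.0, -0.0]
force: [-0.3, -0.0, -0.7]
t: 25.08
tcp_pos: [0.4462, 0.2943, 0.1302]
tool_rot: [0.995, 0.101, 0.0, -0.0]
force: [0.3, -0.2, -1.3]
```

```bash
(python3 -m crank '[{"dp":[0,0,0.001],"delta_rot":[0,0,0],"fingers":-1},{"dp":[0,0,0.001],"delta_rot":[0,0,0],"fingers":-1},{"dp":[0,0,0],"delta_rot":[0,0,0],"fingers":-1}]'
python3 -m crank '[{"dp":[0,0,0.001],"delta_rot":[0,0,0],"fingers":-1},{"dp":[0,0,0],"delta_rot":[0,0,0],"fingers":-1}]'
) | grep -E 't:|pos|force: \['
```

```text
t: 25.33
tcp_pos: [0.4461, 0.2943, 0.1301]
tool_rot: [0.995, 0.101, 0.0, -0.0]
force: [-1.4, -0.6, 5.9]
t: 25.5
tcp_pos: [0.4461, 0.2943, 0.1301]
tool_rot: [0.995, 0.101, 0.0, -0.0]
force: [-1.7, -0.4, 9.3]
```

Seated. I'll release gradually, rise and check.

```bash
(python3 -m crank '[{"dp":[0,0,-0.001],"delta_rot":[0,0,0],"fingers":-1},{"dp":[0,0,0],"delta_rot":[0,0,0],"fingers":-0.3},{"dp":[0,0,0],"delta_rot":[0,0,0],"fingers":-0.2},{"dp":[0,0,0],"delta_rot":[0,0,0],"fingers":0.1},{"dp":[0,0,0],"delta_rot":[0,0,0],"fingers":1},{"dp":[0,0,0],"delta_rot":[0,0,0],"fingers":1},{"dp":[0,0,0],"delta_rot":[0,0,0],"fingers":1},{"dp":[0,0,0],"delta_rot":[0,0,0],"fingers":1},{"dp":[0,0,0],"delta_rot":[0,0,0],"fingers":1}]'
python3 -m crank '[{"dp":[0,0,-0.01],"delta_rot":[0,0,0],"fingers":1},{"dp":[0,0,-0.02],"delta_rot":[0,0,0],"fingers":1},{"dp":[0,0,-0.05],"delta_rot":[0,0,0],"fingers":1},{"dp":[0,0,-0.06],"delta_rot":[0,0,0],"fingers":1},{"dp":[0,0,-0.06],"delta_rot":[0,0,0],"fingers":1},{"dp":[0,0,-0.06],"delta_rot":[0,0,0],"fingers":1},{"dp":[0,0,-0.06],"delta_rot":[0,0,0],"fingers":1},{"dp":[0,0,-0.03],"delta_rot":[0,0,0],"fingers":1},{"dp":[0,0,0],"delta_rot":[0,0,0],"fingers":1},{"dp":[0,0,0],"delta_rot":[0,0,0],"fingers":1}]') | grep -E 't:|pos|force: \[|gap'
python3 - <<'E'
from h import *
from fit import box
for n in('wrist','side'):
  m=manip.camera_model(n);p,d=manip.snapshot(n);cv2.imwrite(f'pics/{n}3.png',p[...,::-1])
  P=cloud(m,d).reshape(-1,3)
  for nm,bx in dict(handle=((.35,.54),(.2,.38),(.085,.11)),jar=((.48,.62),(-.1,-.02),(.055,.08))).items():
    W=box(P,*bx)
    if len(W)<5: print(n,nm,len(W));continue
    r=cv2.minAreaRect(W[:,:2].astype(np.float32));print(n,nm,np.round(r[0],4),np.round(r[1],4),round(r[2],2),W.mean(0).round(4),len(W))
E
```

```text
t: 26.25
tcp_pos: [0.4461, 0.2943, 0.1291]
tool_rot: [0.995, 0.101, -0.0, 0.0]
force: [-0.4, 0.9, 0.1]
finger_gap: 0.997
t: 27.08
tcp_pos: [0.4462, 0.2944, 0.3056]
tool_rot: [0.995, 0.101, 0.001, -0.0]
force: [0.1, -0.5, 0.5]
finger_gap: 1.0
wrist handle [0.4454 0.2937] [0.1096 0.0261] 11.79 [0.4491 0.2945 0.0939] 3146
wrist jar [ 0.5253 -0.0493] [0.0086 0.029 ] 88.84 [ 0.5198 -0.0493  0.0577] 148
side handle [0.4433 0.2915] [0.1099 0.0288] 10.95 [0.4412 0.2891 0.0927] 313
side jar [ 0.5435 -0.0752] [0.0495 0.0708] 86.34 [ 0.5417 -0.0779  0.0641] 427
```

View pics/wrist3.png

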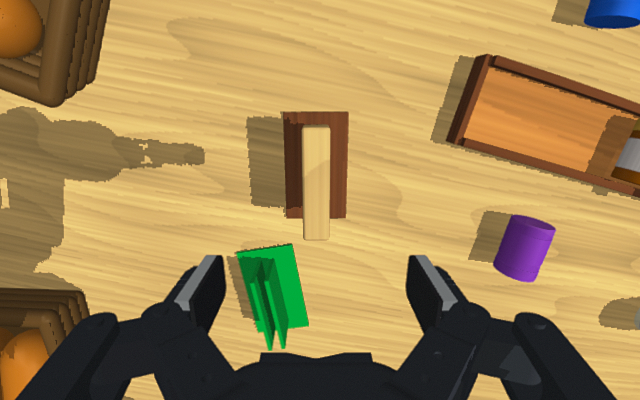

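The handle (315,182) hangs where it started, the jar stays in the bay (630,150), and the robot touches nothing.

```bash
python3 -c "
from station import manip
print(manip.sign_off())"
```

```text
the job is handed in; nothing more can be done
None
```

I rolled the jar into the bay, leaned on it until the plunger was fully in and held it over a second at about 10–12.5 N, then hung the scraper back in its stand; the job is handed in (about 27 s of the 72 s used), but no verdict was shown.

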